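# Release the filter plate and present its frosted label upward

### The job

A glass filter plate stands on its long edge in the blue rack, locked in by a swinging keeper: push the keeper's red peg round until the keeper rests fully open against its end-stop pin. Then find the plate's frosted end by its notched corner, grip the plate by its clear part only (never put the fingers on the frosted end) and lift it out. Finish while still holding it up to the overhead camera, about 20 cm above the table, long edges about level and the frosted label face tipped upward by about 45 degrees, with the keeper left open and everything else left where it was.

Things in the scene. Friction and masses are not known exactly. Their poses are not given: they have to be found in the camera images.
- filter_plate: clear glass plate 90 x 8 x 40 mm, about 65 g, on its long edge. Origin: middle of the lower long edge, 8 mm above the table. +x to the frosted end, +y out of the label face (the one with the white patch), +z up in the rack. 9 mm square notch in the upper corner of the frosted end: upper left, seen facing the label. Clear, grippable part: x = -45 to +17 mm (tan spot flat in the glass).
- frosted_end: frosted end of the plate, x = +17 to +45 mm of it, moves with it; white patch with blue lines on its +y face, upper edge white too. Origin: middle of its lower edge, 31 mm from the plate's; same axes. Fingers must not touch any part of it.
- plate_rack: fixed blue base 112 x 98 x 8 mm (y = -59 to +39), turned any way. The plate stands in a channel along its x: two white rails, 100 mm long, 10 mm apart, 22 mm over the outsides, tops 24 mm above the table, stops at the ends; 24 mm of plate stands above them, top at 48. Origin: on the table under the plate's origin; axes parallel to the plate's.
- keeper (a joint): angle of the aluminium keeper arm, 10 mm wide, 51 to 57 mm above the table, on an upright pivot (10 mm thick post, 60 high, at rack x 0, y -32). 0 = closed, lying along rack +y across the plate. Grows clockwise from above (towards rack +x, over the frosted end) to 2.1 rad, at the end-stop pin (6 mm thick, 55 high). Friction holds it where it is left; about 0.5 N at the peg moves it.
- keeper_hinge (a point): point on the keeper's upright pivot axis, 51 mm above the table
- keeper_peg (a point): centre of the top of the keeper's red upright push peg, 11 mm thick, 28 mm tall, 54 mm from the pivot; its top is 85 mm above the table, its foot 57 mm
- vial_1: small glass vial, 21 mm wide, 48 mm tall, bystander; origin under its centre
- vial_2: small glass vial, 21 mm wide, 48 mm tall, bystander; origin under its centre
- tape_1: roll of masking tape lying flat, 98 x 96 x 25 mm, bystander; origin under its centre
- vial_3: small glass vial, 21 mm wide, 48 mm tall, bystander; origin under its centre
There are look-alikes about, which are no part of the job. There is more than one size of the plate_rack; the one meant has the size given above.

How it is judged:
On the way, in this order (a step that is already met when the one before it is completed fails the run):
1. the keeper is swung to its end stop while the plate still stands in its channel (value of joint keeper above 2.03 rad and z of filter_plate in the frame of plate_rack below 0.016 m and angle between filter_plate's own z axis and vertical below 0.2 rad), for 0.2 s.
2. the plate is lifted clear of the rack in the fingers (height (world z) of filter_plate above 0.065 m and contact force between the fingers and filter_plate above 1 N), for 0.1 s.
At the end, for the whole second after the job is handed in: The plate is held still in the fingers, lower edge over 120 mm above the table, clear of the rack; label face upward (normal within 57 degrees of vertical: tipped at least 33 degrees); long edges within 20 degrees of level; keeper at its open end (over 2.0 rad) (height (world z) of filter_plate above 0.12 m and contact force between the fingers and filter_plate above 2 N and contact force between filter_plate and plate_rack below 0.05 N and angle between filter_plate's own y axis and vertical below 1 rad and angle between filter_plate's own x axis and vertical between 1.22 and 1.92 rad and linear speed of filter_plate below 0.03 m/s and value of joint keeper above 2 rad); the arm keeps its last pose, push and grip.
It fails at once if the fingers touch the frosted end (contact force between the fingers and frosted_end above 0.3 N).
It fails at once if a bystander is moved by more than 20 mm (distance of any of vial_1, vial_2, tape_1, vial_3 from where it was at the start of the episode above 0.02 m).
It also fails if it takes over 51 s, if anything falls off the work surface, if the arm or the gripper's body presses on something with over 40 N, if the wrist force passes 120 N, or if a joint passes its speed limit or range.

### The arm

A 7-joint arm with a two-finger parallel gripper is mounted at the origin on the work surface; the furniture and walls round the work are solid. World frame = base frame: x ahead of the robot, y to its left, z up, the work surface at z = 0. Lengths are in m, angles in rad, forces in N, time in s.
With the tool pointing down it reaches from about 0.4 to 0.85 m from the base axis. Payload 4.5 kg.
Tool frame: the origin (TCP) lies where the fingers leave the gripper's body, on its centre line; the fingertips stand 64 mm ahead of it and the grasp point (between the pads) lies 45 mm ahead of it; z points along the fingers, y is the line along which they close (so a half turn about z gives the same grasp; the last joint's range is limited). The gripper opens to 88 mm and grips with 3 to 60 N. Pads are 18 mm wide; open, the fingers measure 123 mm over their backs; the gripper's body (75 mm by 187 mm) begins 45 mm behind the grasp point.
Start: joints at [-1.097, 0.689, -0.195, 1.565, 0.157, 0.902, -0.215], TCP at [0.266, 0.566, 0.303] pointing down, gripper open.
Joint ranges: [-3.01, 3.01], [-0.46, 2.08], [-1.47, 1.51], [0.13, 2.56], [-1, 4.14], [0.04, 2.09], [-2.66, 2.66]. Speed limits (rad/s): [2.57, 2.57, 3.14, 3.14, 3.14, 3.14, 3.14].

### API

Orientations are given as a unit quaternion [x, y, z, w].
In Python, from plant import r gives the robot as it stands.
- The arm moves only by the tool play_rows, never from a script. Its arguments are lists of equal length, an entry for each row: "translation": the shift along the tool's x, y, z in m, a list of three; "delta_rot": the turn, a rotation vector about the tool's x, y, z in degrees, a list of three; "grip": the opening, from -1 (shut) to 1 (fully open). In form: {"translation": [[x, y, z], ...], "delta_rot": [[rx, ry, rz], ...], "grip": [grip, ...]}. A call has 1 to 20 rows; each row shifts and turns the commanded pose from where the row before left it, along the tool's axes as they then stand; what a row does not reach is not made up. A row lasts 1/8 s, in which the tool goes at most 62.5 mm and 10.7 degrees, less where a joint would pass 70% of its speed; a pose out of reach is approached as far as the arm can. A call with a gripper value outside its range is refused whole. The fingers move at their own pace and stop on an object; "squeeze" is the grip in N (left out, the last holds). Time passes only in rows, so rows that do not move let the fingers close. It gives the time, the measured TCP pose, the force, the opening and the grip force at its end, in the units of the state.
- r.get_state(): the state, without advancing time (a new reading comes with each control period).
- r.snapshot(name): name is "scene" or "top"; returns the picture (384x512x3 uint8, blue, green, red); there is no depth.
- r.get_calibration(name): a dict with "intrinsics" (3x3 intrinsics, pixels), "eye" and "rotation" of the camera in the world. Camera axes: x right, y up, looking along -z (the intrinsics and any distortion apply to the point x, -y, -z); pixel columns grow to the right and rows downward; lengths in m; the calibration is good to about 2 mm. A picture is of the moment at which its call begins. get_calibration takes no time and is no camera call.
- r.finish_job(): hands the job in; it is judged then, once.
Trained networks look in the newest picture that a camera, given by its name, has taken for a name from the list of things; names that differ only in an ending like _2 or _b are one class to them, and where a whole thing is asked for, a point or a joint stands for the part that bears it (a point fixed in the world has none). Each returns a list of dicts, best first, with "confidence" (0 to 1); they miss things now and then, are a little off and sometimes report something else, mostly with a low value. They report only what shows in the picture. A call takes as long as a camera call. They do not tell look-alikes from the thing itself.
- r.look_for(camera, target): "point" ([x, y, z] in m, in world coordinates, good to about 4 mm: the middle of the surface that is visible of it).
- r.silhouettes(camera, target): "pixels" (384x512 bool, what is visible of it).
The state is a dict: "clock": time; "q": joint angles; "qd": joint speeds; "joint_torque": joint torques, N m; "tool_pos": TCP position; "eef_rot": TCP orientation; "contact_force": force on the tool from outside, world axes, zero at the start; "moment": the same for the moment, N m; "opening": opening from 0.0 (shut) to 1.0 (fully open); "finger_force": force on a finger pad.
Only numpy, scipy, OpenCV 4.12 (cv2) and the standard library are available. Lean on these libraries where they do the work, as an engineer would, in place of code of your own. Each camera call takes 0.05 s, during which the arm holds its last target. There are 200 camera calls.

## Working session

There is one attempt and no reset: what is moved stays moved. The work goes in short steps, Python scripts to look and compute and a tool call to move; the robot and the scene stay as the last step left them, time stands still between calls to the robot, and variables do not carry over. Pictures are saved under pics/ and viewed, at most 10 in all, crops included, and the job is handed in when it is done.

Besides the shell and the picture viewer there is one more tool, called after "Call:" as a command line: name --argument value ..., lists and objects as JSON in quotes. play_rows: Moves the arm, as the interface text tells. Its arguments: {"type":"object","properties":{"translation":{"type":"array","items":{"type":"array","items":{"type":"number"}}},"delta_rot":{"type":"array","items":{"type":"array","items":{"type":"number"}}},"grip":{"type":"array","items":{"type":"number"}},"squeeze":{"type":"number"}},"required":["translation","delta_rot","grip"]}

```bash
mkdir -p pics; cat > h.py <<'E'
import numpy as np, cv2
from plant import r
def cal(n):
    c=r.get_calibration(n); return np.array(c["intrinsics"]),np.array(c["eye"]),np.array(c["rotation"]),c
def ray(n,uv):
    K,e,R,c=cal(n); d=np.linalg.inv(K)@np.array([uv[0],uv[1],1.]); return e,R@np.array([d[0],-d[1],-d[2]])
def atz(n,uv,z):
    e,d=ray(n,uv); return e+d*(z-e[2])/d[2]
def proj(n,p):
    K,e,R,c=cal(n); q=R.T@(np.array(p)-e); q=K@np.array([q[0],-q[1],-q[2]]); return q[:2]/q[2]
def tri(a,b):
    (e1,d1),(e2,d2)=a,b
    A=np.stack([d1,-d2],1); s=np.linalg.lstsq(A,e2-e1,rcond=None)[0]
    p,q=e1+d1*s[0],e2+d2*s[1]; return (p+q)/2,np.linalg.norm(p-q)
E
python3 - <<'E'
from h import *
for n in("scene","top"):
    im=r.snapshot(n); cv2.imwrite(f"pics/{n}0.png",im); print(n,r.get_calibration(n))
    for t in("plate_rack","filter_plate","frosted_end","keeper","keeper_peg","keeper_hinge","vial_1","tape_1"):
        print(t,[(np.round(d["point"],3).tolist(),round(d["confidence"],2),proj(n,d["point"]).round().tolist()) for d in r.look_for(n,t)])
print(r.get_state())
E
```

```text
scene {'intrinsics': array([[486.44368608,   0.        , 251.22911287],
       [  0.        , 486.44368608, 185.18216108],
       [  0.        ,   0.        ,   1.        ]]), 'eye': array([ 0.26261682, -0.51019147,  0.74421042]), 'rotation': array([ 0.35323921, -0.07944126, -0.22293594,  0.9051026 ])}Traceback (most recent call last):
  File "<stdin>", line 5, in <module>
  File "h.py", line 10, in proj
    K,e,R,c=cal(n); q=R.T@(np.array(p)-e); q=K@np.array([q[0],-q[1],-q[2]]); return q[:2]/q[2]
                      ~~~^^~~~~~~~~~~~~~~
ValueError: matmul: Input operand 1 has a mismatch in its core dimension 0, with gufunc signature (n?,k),(k,m?)->(n?,m?) (size 3 is different from 4)
```

```bash
ls; ls pics
```

```text
h.py
pics
scene0.png
```

```bash
sed -i 's/^from plant/from scipy.spatial.transform import Rotation as Ro\nfrom plant/; s/np.array(c\["rotation"\]),c/Ro.from_quat(c["rotation"]).as_matrix(),c/' h.py
python3 - <<'E'
from h import *
for n in("scene","top"):
    im=r.snapshot(n); cv2.imwrite(f"pics/{n}0.png",im)
    for t in("plate_rack","filter_plate","frosted_end","keeper","keeper_peg","keeper_hinge","vial_1","tape_1"):
        print(t,[(np.round(d["point"],3).tolist(),round(d["confidence"],2),proj(n,d["point"]).round().tolist()) for d in r.look_for(n,t)])
print(r.get_calibration("top")); print(r.get_state())
E
```

```text
plate_rack [([0.337, -0.091, 0.012], 0.98, [182.0, 302.0]), ([0.54, 0.059, 0.01], 0.65, [249.0, 199.0]), ([0.521, -0.098, 0.011], 0.58, [279.0, 262.0])]
filter_plate [([0.54, 0.056, 0.038], 0.72, [249.0, 191.0])]
frosted_end []
keeper [([0.328, -0.085, 0.081], 0.69, [170.0, 279.0]), ([0.52, -0.091, 0.037], 0.58, [277.0, 251.0]), ([0.535, 0.06, 0.056], 0.5, [246.0, 184.0])]
keeper_peg [([0.533, 0.056, 0.058], 0.47, [245.0, 185.0])]
keeper_hinge [([0.537, 0.062, 0.053], 0.69, [246.0, 184.0]), ([0.518, -0.096, 0.037], 0.67, [277.0, 253.0]), ([0.323, -0.09, 0.082], 0.65, [168.0, 283.0])]
vial_1 [([0.68, -0.068, 0.032], 0.74, [345.0, 211.0]), ([0.663, -0.038, 0.03], 0.5, [328.0, 204.0]), ([0.697, -0.016, 0.036], 0.47, [337.0, 188.0])]
tape_1 [([0.687, 0.085, 0.018], 0.66, [305.0, 164.0])]
plate_rack [([0.521, -0.086, 0.006], 0.96, [283.0, 196.0]), ([0.54, 0.073, 0.003], 0.75, [221.0, 188.0]), ([0.334, -0.074, 0.01], 0.67, [278.0, 271.0])]
filter_plate [([0.533, 0.071, 0.046], 0.64, [220.0, 188.0])]
frosted_end [([0.517, 0.094, 0.043], 0.54, [211.0, 194.0])]
keeper [([0.328, -0.081, 0.085]
[... 885 characters left out ...]
ck': 1.0, 'q': array([-1.09718532,  0.68910224, -0.19459728,  1.56530186,  0.15730063,
        0.90250886, -0.21507187]), 'qd': array([-0.00024904,  0.00132246,  0.00013245, -0.00124435,  0.00086899,
       -0.00034172, -0.00067228]), 'joint_torque': array([ 2.83602645e-05, -5.27498174e+01, -1.26766350e+00, -1.53738856e+01,
       -5.19598159e-02, -8.24493491e-04,  1.64299729e-05]), 'tool_pos': array([0.26609099, 0.56554314, 0.30274075]), 'eef_rot': array([2.18113483e-01, 9.75923413e-01, 3.15263468e-05, 3.28154279e-06]), 'contact_force': array([-0.59081168, -0.72822606,  0.27546152]), 'moment': array([ 0.00577818, -0.04941123, -0.00248515]), 'finger_force': 0.0, 'opening': 1.000466950799693}
```

View pics/scene0.png

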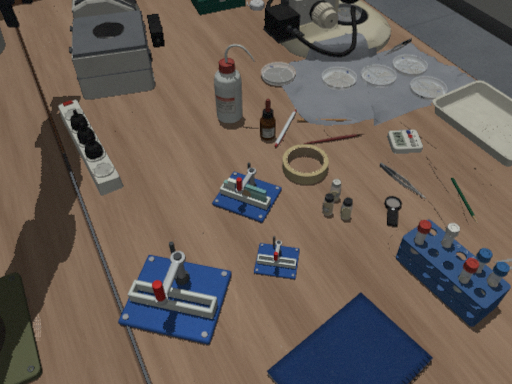

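View pics/top0.png

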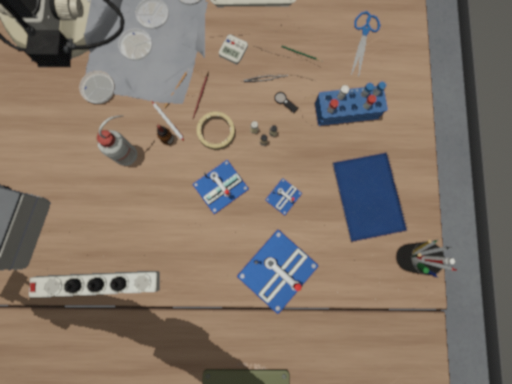

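The scene has three racks. The one holding a plate is at top pixel (220,187) and scene pixel (247,195), and its size fits. The vials are near top (263,133) and the tape is at (215,130). I'll zoom in on both views.

```bash
python3 - <<'E'
from h import *
a=cv2.imread("pics/top0.png")[150:225,180:260]; b=cv2.imread("pics/scene0.png")[155:230,205:290]
cv2.imwrite("pics/c1.png",np.hstack([cv2.resize(a,(400,375),interpolation=cv2.INTER_CUBIC),cv2.resize(b,(400,353),interpolation=cv2.INTER_CUBIC,dst=None) if 0 else cv2.resize(b[:, :80],(400,375),interpolation=cv2.INTER_CUBIC)]))
E
```

```text
(no output)
```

View pics/c1.png

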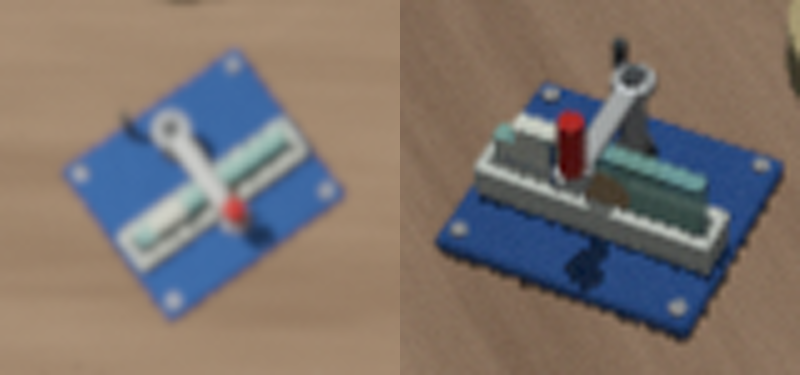

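Crop readings (5× zoom):
- **Left panel (top view):** hub at (171,128), peg top at (234,208), end-stop pin at about (128,125). The frosted white edge and notch are at the lower-left end, about (140–200, 240–205).
- **Right panel (scene view):** hub at (635,76), peg top at (571,117), and the notch at the far left of the near (label) face.

Next I'll fit the rack pose from both views and test an arm model.

```bash
cat > fit.py <<'E'
from h import *
from scipy.optimize import least_squares
T=lambda u,v:(u/5+180-.4,v/5+150-.4); S=lambda u,v:((u-400)/5+205-.4,v/5+155-.4)
obs=[("top",T(62,175),(56,-59,8)),("top",T(237,50),(-56,-59,8)),("top",T(343,192),(-56,39,8)),("top",T(170,320),(56,39,8)),
("top",T(171,128),(0,-32,60)),("top",T(234,207),(0,22,85)),
("scene",S(437,243),(56,39,8)),("scene",S(688,325),(-56,39,8)),("scene",S(782,160),(-56,-59,8)),("scene",S(545,83),(56,-59,8)),
("scene",S(635,76),(0,-32,60)),("scene",S(571,117),(0,22,85))]
def w(p,q):
    c,s=np.cos(p[2]),np.sin(p[2]); q=np.array(q)/1000; return np.array([p[0]+c*q[0]-s*q[1],p[1]+s*q[0]+c*q[1],p[3]+q[2]])
f=lambda p:np.concatenate([proj(n,w(p,q))-uv for n,uv,q in obs])
if __name__=="__main__":
    o=least_squares(f,[.54,.07,2.23,0],loss="soft_l1"); p=o.x; print("pose",p.round(4),np.degrees(p[2])); print(f(p).reshape(-1,2).round(1).tolist())
    for nm,i,j in(("hub",4,10),("peg",5,11)): print(nm,tri(ray("top",obs[i][1]),ray("scene",obs[j][1])),w(p,obs[i][2]))
    # xArm7-like FK test
    DH=[(0,0,.267),(0,-np.pi/2,0),(0,np.pi/2,.293),(.0525,np.pi/2,0),(.0775,np.pi/2,.3425),(0,np.pi/2,0),(.076,-np.pi/2,.097)]
    q=r.get_state()["q"]; M=np.eye(4)
    for (a,al,d),t in zip(DH,q):
        A=np.eye(4);A[:3,:3]=Ro.from_euler("x",al).as_matrix()@Ro.from_euler("z",t).as_matrix();A[:3,3]=[a,-np.sin(al)*d,np.cos(al)*d];M=M@A
    print(M.round(3)); print(np.hypot(*M[:2,3]),np.hypot(.266,.5655), np.degrees(np.arctan2(M[1,3],M[0,3])))
E
python3 fit.py
```

```text
pose [ 5.3610e-01  6.7700e-02  2.2292e+00 -4.0000e-04] 127.72306113353288
[[-0.7, -0.9], [-0.4, -1.3], [1.1, 0.2], [0.2, 0.7], [-0.2, -0.2], [-0.2, -0.1], [-0.9, -0.3], [0.3, 1.5], [1.0, 0.1], [-0.7, -0.6], [-0.3, -0.3], [0.1, 1.1]]
hub (array([0.56141104, 0.08658631, 0.05930493]), np.float64(0.0007375296241024438)) [0.5614193  0.08725436 0.05960494]
peg (array([0.51815367, 0.0535716 , 0.08841377]), np.float64(0.0004747277604224238)) [0.51870652 0.05421471 0.08460494]
[[ 0.424 -0.905 -0.003  0.192]
 [-0.905 -0.424  0.01  -0.583]
 [-0.011 -0.001 -1.     0.207]
 [ 0.     0.     0.     1.   ]]
0.6138193143578419 0.6249369968244799 -71.77939735952208
```

The rack pose fits to about 1 px. Hub height measures 59 mm (60 expected) and peg top 88 mm (85 expected). Now I'll move above the peg.

Call:
play_rows --translation '[[-0.03, -0.024, 0], [-0.03, -0.024, 0], [-0.03, -0.024, 0], [-0.03, -0.024, 0], [-0.03, -0.024, 0], [-0.03, -0.024, 0], [-0.03, -0.024, 0], [-0.03, -0.024, 0], [-0.03, -0.024, 0], [-0.03, -0.024, 0], [-0.03, -0.024, 0], [-0.03, -0.024, 0], [-0.03, -0.024, 0], [-0.03, -0.024, 0], [-0.026, -0.02, 0]]' --delta_rot '[[0, 0, 0], [0, 0, 0], [0, 0, 0], [0, 0, 0], [0, 0, 0], [0, 0, 0], [0, 0, 0], [0, 0, 0], [0, 0, 0], [0, 0, 0], [0, 0, 0], [0, 0, 0], [0, 0, 0], [0, 0, 0], [0, 0, 0]]' --grip '[-0.4, -0.4, -0.4, -0.4, -0.4, -0.4, -0.4, -0.4, -0.4, -0.4, -0.4, -0.4, -0.4, -0.4, -0.4]' --squeeze 20

```text
clock: 2.88
tool_pos: [0.5188, 0.0519, 0.3028]
eef_rot: [0.219, 0.976, -0.0, 0.0]
contact_force: [-0.4, 0.6, -0.7]
opening: 0.3
finger_force: 0.0
```

Call:
play_rows --translation '[[0, 0, 0], [0, 0, 0], [0, 0, 0], [0, 0, 0], [0, 0, 0], [0, 0, 0], [0, 0, 0], [0, 0, 0]]' --delta_rot '[[0, 0, -9], [0, 0, -9], [0, 0, -9], [0, 0, -9], [0, 0, -9], [0, 0, -9], [0, 0, -8.9], [0, 0, 0]]' --grip '[-0.4, -0.4, -0.4, -0.4, -0.4, -0.4, -0.4, -0.4]'

```text
clock: 3.88
tool_pos: [0.5182, 0.0533, 0.3027]
eef_rot: [-0.322, 0.947, 0.0, 0.0]
contact_force: [1.2, -0.8, -0.1]
opening: 0.303
finger_force: 0.0
```

```bash
cat >> h.py <<'E'
def st():
    s=r.get_state(); R=Ro.from_quat(s["eef_rot"]).as_matrix(); p=np.array(s["tool_pos"])
    print("t",s["clock"],"p",p.round(4),"yang",np.degrees(np.arctan2(R[1,1],R[0,1])).round(2),"z",R[:,2].round(3),"q",np.round(s["q"],2),"F",np.round(s["contact_force"],1),"op",round(88*s["opening"],1),"ff",s["finger_force"]); return s,p,R
E
python3 - <<'E'
from h import *
s,p,R=st()
print(R.T@(np.array([.518,.054,.25])-p))
for n in("top","scene"):
    r.snapshot(n)
    print([(np.round(d["point"],3).tolist(),round(d["confidence"],2)) for d in r.look_for(n,"keeper_peg")])
E
```

```text
t 3.875 p [0.5182 0.0533 0.3027] yang 127.59 z [-0.  0. -1.] q [ 0.17  0.6  -0.59  1.87  0.45  0.81  1.57] F [ 1.2 -0.8 -0.1] op 26.7 ff 0.0
[-0.00025327  0.00059515  0.05269124]
[]
[([0.321, -0.092, 0.078], 0.91), ([0.534, 0.058, 0.06], 0.76), ([0.519, -0.097, 0.038], 0.66)]
```

Call:
play_rows --translation '[[0, 0.0005, 0.03], [0, 0, 0.03], [0, 0, 0.03], [0, 0, 0.03], [0, 0, 0.03], [0, 0, 0.0235], [0, 0, 0]]' --delta_rot '[[0, 0, 0], [0, 0, 0], [0, 0, 0], [0, 0, 0], [0, 0, 0], [0, 0, 0], [0, 0, 0]]' --grip '[-0.4, -0.4, -0.4, -0.4, -0.4, -0.4, -0.4]'

```text
clock: 4.95
tool_pos: [0.5171, 0.054, 0.1281]
eef_rot: [-0.323, 0.946, -0.0, -0.001]
contact_force: [-0.1, -0.2, 0.2]
opening: 0.303
finger_force: 0.0
```

Call:
play_rows --translation '[[-0.0003, 0.00565, 0], [-0.0003, 0.00565, 0], [-0.0003, 0.00565, 0], [-0.0003, 0.00565, 0], [-0.0003, 0.00565, 0], [-0.0003, 0.00565, 0]]' --delta_rot '[[0, 0, 6], [0, 0, 6], [0, 0, 6], [0, 0, 6], [0, 0, 6], [0, 0, 6]]' --grip '[-0.4, -0.4, -0.4, -0.4, -0.4, -0.4]'

```text
clock: 5.7
tool_pos: [0.5072, 0.0856, 0.1305]
eef_rot: [-0.013, 1.0, 0.0, 0.001]
contact_force: [-0.5, 0.0, -0.3]
opening: 0.298
finger_force: 0.3
```

```bash
cat > arc.py <<'E'
from h import *
s,p,R=st(); H=np.array([.5614,.087]); v=p[:2]-H; a=np.degrees(np.arctan2(v[1],v[0]))
print("theta",(217.7-a)%360,"rad",np.linalg.norm(v),"tool theta",127.7-np.degrees(np.arctan2(R[1,1],R[0,1])))
im=r.snapshot("scene"); cv2.imwrite("pics/a.png",im)
E
python3 arc.py
```

```text
t 5.7 p [0.5072 0.0856 0.1305] yang 91.44 z [ 0.002  0.    -1.   ] q [-0.14  0.84 -0.19  2.02  0.46  0.32  0.89] F [-0.5  0.  -0.3] op 26.2 ff 0.30924967664759606
theta 36.246923346610856 rad 0.0542334794107614 tool theta 36.25607334831834
```

Call:
play_rows --translation '[[-0.0003, 0.00565, 0], [-0.0003, 0.00565, 0], [-0.0003, 0.00565, 0], [-0.0003, 0.00565, 0], [-0.0003, 0.00565, 0], [-0.0003, 0.00565, 0], [-0.0003, 0.00565, 0], [-0.0003, 0.00565, 0], [-0.0003, 0.00565, 0], [-0.0003, 0.00565, 0], [-0.0003, 0.00565, 0], [-0.0003, 0.00565, 0], [-0.0003, 0.00565, 0], [-0.0003, 0.00565, 0]]' --delta_rot '[[0, 0, 6], [0, 0, 6], [0, 0, 6], [0, 0, 6], [0, 0, 6], [0, 0, 6], [0, 0, 6], [0, 0, 6], [0, 0, 6], [0, 0, 6], [0, 0, 6], [0, 0, 6], [0, 0, 6], [0, 0, 6]]' --grip '[-0.4, -0.4, -0.4, -0.4, -0.4, -0.4, -0.4, -0.4, -0.4, -0.4, -0.4, -0.4, -0.4, -0.4]'

```text
clock: 7.5
tool_pos: [0.5534, 0.141, 0.1301]
eef_rot: [0.659, 0.752, 0.001, -0.001]
contact_force: [-0.3, -0.8, 0.6]
opening: 0.299
finger_force: 0.3
```

```bash
python3 arc.py
```

```text
t 7.5 p [0.5534 0.141  0.1301] yang 7.58 z [-0.     0.002 -1.   ] q [-0.39  0.88  0.11  1.86 -0.21  0.41  0.  ] F [-0.3 -0.8  0.6] op 26.3 ff 0.282427255588118
theta 119.3019091266458 rad 0.05461267789368491 tool theta 120.12051148061343
```

Call:
play_rows --translation '[[-0.0003, 0.003, 0], [-0.0003, 0.003, 0], [0, 0.002, 0], [0, 0.001, 0], [0, 0, 0]]' --delta_rot '[[0, 0, 3], [0, 0, 3], [0, 0, 0], [0, 0, 0], [0, 0, 0]]' --grip '[-0.4, -0.4, -0.4, -0.4, -0.4]'

```text
clock: 8.18
tool_pos: [0.5626, 0.1406, 0.1292]
eef_rot: [0.696, 0.718, 0.0, 0.0]
contact_force: [0.8, 0.2, -0.2]
opening: 0.301
finger_force: 0.0
```

```bash
python3 arc.py
```

```text
t 8.175 p [0.5626 0.1406 0.1292] yang 1.72 z [ 0.  0. -1.] q [-0.4   0.89  0.13  1.84 -0.25  0.43 -0.06] F [ 0.8  0.2 -0.2] op 26.4 ff 0.01560609907755861
theta 128.93592052953903 rad 0.053602382248620795 tool theta 125.98457694457416
```

Call:
play_rows --translation '[[0, 0.001, 0], [0, 0.001, 0], [0, 0.001, 0], [0, 0, 0]]' --delta_rot '[[0, 0, 0], [0, 0, 0], [0, 0, 0], [0, 0, 0]]' --grip '[-0.4, -0.4, -0.4, -0.4]'

```text
clock: 8.72
tool_pos: [0.5632, 0.1406, 0.1289]
eef_rot: [0.696, 0.718, -0.002, -0.002]
contact_force: [-5.2, 0.1, 4.5]
opening: 0.302
finger_force: 2.9
```

```bash
python3 arc.py; python3 - <<'E'
from h import *
t=r.snapshot("top");s=cv2.imread("pics/a.png")
cv2.imwrite("pics/c2.png",np.hstack([cv2.resize(t[150:225,180:260],(400,375),interpolation=2),cv2.resize(s[155:230,205:285],(400,375),interpolation=2)]))
E
```

```text
t 8.725 p [0.5632 0.1406 0.1289] yang 1.72 z [-0.005 -0.    -1.   ] q [-0.4   0.89  0.13  1.83 -0.25  0.44 -0.06] F [-5.2  0.1  4.5] op 26.6 ff 2.9210810735821724
theta 129.65828926167143 rad 0.05365875401353223 tool theta 125.98408971660729
```

View pics/c2.png

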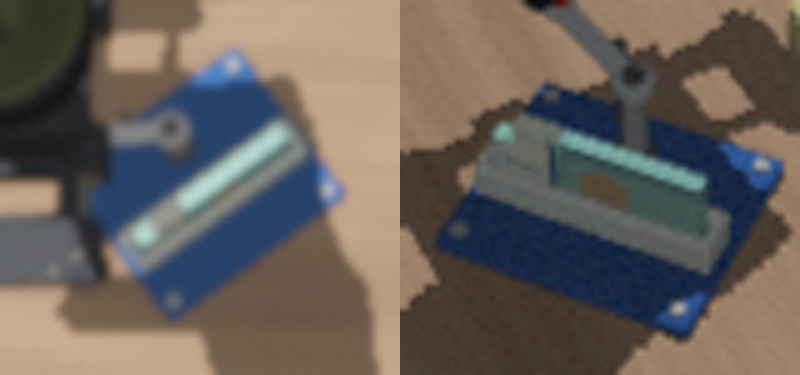

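The keeper is at its stop, with 5 N of reaction. The plate still stands, and the label with blue lines is on the near face at the left end, right panel (520,165). I'll back off, rise, and check where the clear/frosted boundary is.

Call:
play_rows --translation '[[0, 0, 0], [0, 0, 0], [0, -0.005, 0], [0, -0.006, 0], [0, 0, -0.03], [0, 0, -0.04], [0, 0, -0.04], [0, 0, -0.01]]' --delta_rot '[[0, 0, 0], [0, 0, 0], [0, 0, 0], [0, 0, 0], [0, 0, 0], [0, 0, 0], [0, 0, 0], [0, 0, 0]]' --grip '[-0.4, -0.4, -0.4, -0.4, -0.4, -0.4, -0.4, -0.4]'

```text
clock: 9.82
tool_pos: [0.5559, 0.1406, 0.2518]
eef_rot: [0.697, 0.717, 0.003, 0.002]
contact_force: [0.0, -0.4, 0.1]
opening: 0.302
finger_force: 0.0
```

```bash
python3 - <<'E'
from h import *
from fit import T,S
O=np.array([.5361,.0677]);a=np.radians(127.7);B=np.array([[np.cos(a),np.sin(a)],[-np.sin(a),np.cos(a)]])
for nm,n,uv in(("bnd","top",T(180,205)),("farend","top",T(288,130)),("frost end","top",T(136,240)),("bnd s","scene",S(556,133)),("far s","scene",S(706,182))):
    print(nm,(B@(atz(n,uv,.048)[:2]-O)*1000).round(1))
s,p,R=st()
G=O+B.T@np.array([-.022,0]); print("G",G, "yaw turn about tool z",np.degrees(np.arctan2(R[1,1],R[0,1]))-37.7)
print("tool delta",(R.T@(np.array([*G,.2])-p)).round(4))
E
```

```text
bnd [18.2 -0.1]
farend [-46.4   1.3]
frost end [45.4  1.1]
bnd s [19.1 -0.9]
far s [-44.8  -1.5]
t 9.825 p [0.5559 0.1406 0.2518] yang 1.69 z [ 0.006  0.001 -1.   ] q [-0.45  0.69  0.21  1.79 -0.21  0.67 -0.09] F [ 0.  -0.4  0.1] op 26.6 ff 0.0
G [0.54955359 0.05029308] yaw turn about tool z -36.00830451152361
tool delta [-0.0902 -0.0093  0.0516]
```

The plate is where the fit says: ends at about ±45 mm, boundary at about +18 mm, y within about 1 mm. I'll move above the clear part.

Call:
play_rows --translation '[[-0.03, -0.003, 0], [-0.03, -0.003, 0], [-0.03, -0.003, 0], [0, 0, 0], [0, 0, 0], [0, 0, 0], [0, 0, 0], [0, 0, 0.02], [0, 0, 0.03], [0, 0, 0]]' --delta_rot '[[0, 0, 0], [0, 0, 0], [0, 0, 0], [0, 0, -9], [0, 0, -9], [0, 0, -9], [0, 0, -9], [0, 0, 0], [0, 0, 0], [0, 0, 0]]' --grip '[-0.4, -0.4, -0.4, -0.4, -0.4, -0.4, -0.4, -0.4, -0.4, -0.4]'

```text
clock: 11.08
tool_pos: [0.5465, 0.0501, 0.197]
eef_rot: [0.441, 0.898, -0.001, -0.002]
contact_force: [0.2, 0.0, 0.3]
opening: 0.303
finger_force: 0.0
```

```bash
python3 - <<'E'
from h import *
s,p,R=st()
print("tool delta",(R.T@(np.array([.5496,.0503,.091])-p)).round(4), Ro.from_matrix(R.T@np.array([[-np.sin(np.radians(37.7)),np.cos(np.radians(37.7)),0],[np.cos(np.radians(37.7)),np.sin(np.radians(37.7)),0],[0,0,-1]])).as_rotvec(degrees=True))
a=r.snapshot("top");b=r.snapshot("scene")
cv2.imwrite("pics/c3.png",np.hstack([cv2.resize(a[140:230,175:271],(400,375),interpolation=2),cv2.resize(b[140:230,195:291],(400,375),interpolation=2)]))
E
```

```text
t 11.075 p [0.5465 0.0501 0.197 ] yang 37.71 z [-0.005 -0.    -1.   ] q [-0.17  0.74 -0.    1.89  0.    0.51  0.48] F [0.2 0.  0.3] op 26.7 ff 0.0
tool delta [-0.002   0.0031  0.106 ] [-0.24867485 -0.1578794   0.00677663]
```

View pics/c3.png

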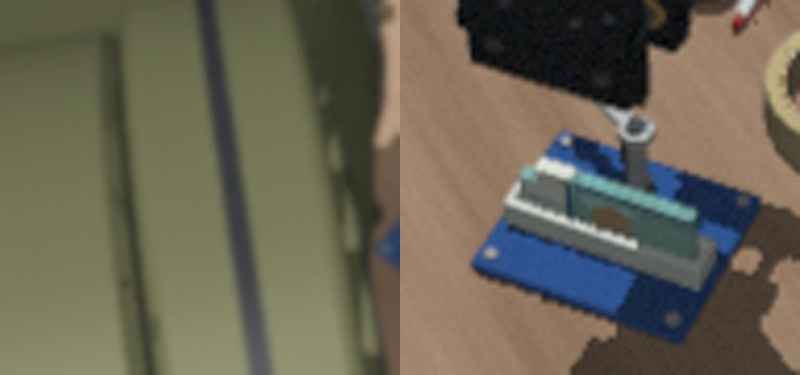

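```bash
python3 - <<'E'
from h import *
s,p,R=st()
for d in (0,.045,.064):
  for y in(-.062,0,.062):
    print(d,y,proj("scene",p+R@np.array([0,y,d])).round())
b=r.snapshot("scene"); cv2.imwrite("pics/c4.png",cv2.resize(b[60:240,140:360],None,fx=3,fy=3,interpolation=2))
E
```

```text
t 11.175 p [0.5481 0.0502 0.1992] yang 37.7 z [-0.  0. -1.] q [-0.17  0.74 -0.    1.89  0.    0.51  0.48] F [ 0.9  0.1 -0.3] op 26.5 ff 0.0
0 -0.062 [237. 152.]
0 0 [253. 129.]
0 0.062 [268. 108.]
0.045 -0.062 [238. 171.]
0.045 0 [253. 148.]
0.045 0.062 [268. 127.]
0.064 -0.062 [238. 179.]
0.064 0 [254. 156.]
0.064 0.062 [267. 135.]
```

View pics/c4.png

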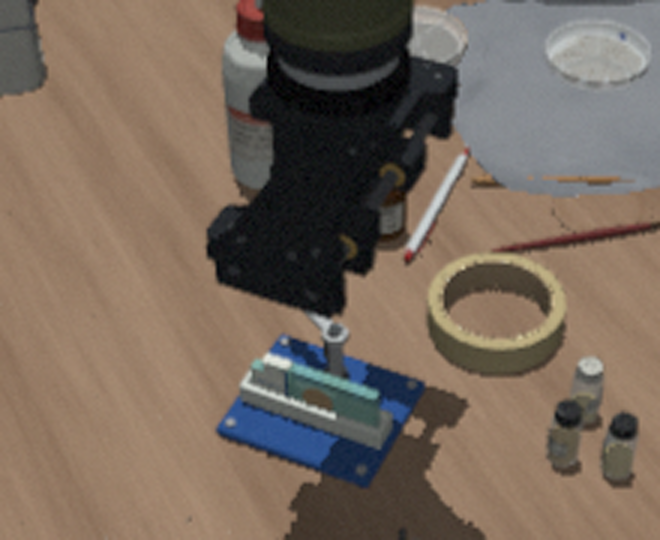

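The scene view agrees with the calibration: the body's near corner is at crop (267,305), where it is predicted, and it hides the fingers. Keeper is open and vials are untouched. Descending.

Call:
play_rows --translation '[[-0.0008, 0.0012, 0.025], [0, 0, 0.025], [0, 0, 0.025], [0, 0, 0.015], [0, 0, 0.01], [0, 0, 0.006], [0, 0, 0], [0, 0, 0]]' --delta_rot '[[0, 0, 0], [0, 0, 0], [0, 0, 0], [0, 0, 0], [0, 0, 0], [0, 0, 0], [0, 0, 0], [0, 0, 0]]' --grip '[-0.4, -0.4, -0.4, -0.4, -0.4, -0.4, -0.4, -0.4]'

```text
clock: 12.22
tool_pos: [0.5498, 0.0503, 0.0937]
eef_rot: [0.441, 0.898, 0.0, 0.0]
contact_force: [0.6, -0.1, 0.2]
opening: 0.3
finger_force: 0.0
```

```bash
python3 -c "
from h import *
st()"
```

```text
t 12.225 p [0.5498 0.0503 0.0937] yang 37.69 z [ 0.001  0.    -1.   ] q [-0.17  0.93 -0.    1.92  0.01  0.29  0.47] F [ 0.6 -0.1  0.2] op 26.4 ff 0.0
```

Call:
play_rows --translation '[[0, 0, 0.0025], [0, 0, 0], [0, 0, 0], [0, 0, 0], [0, 0, 0], [0, 0, 0], [0, 0, 0], [0, 0, 0]]' --delta_rot '[[0, 0, 0], [0, 0, 0], [0, 0, 0], [0, 0, 0], [0, 0, 0], [0, 0, 0], [0, 0, 0], [0, 0, 0]]' --grip '[-0.4, -0.4, -0.9, -1, -1, -1, -1, -1]' --squeeze 20

```text
clock: 13.22
tool_pos: [0.5495, 0.0503, 0.0908]
eef_rot: [0.441, 0.898, 0.0, 0.0]
contact_force: [-0.3, 0.5, 0.3]
opening: 0.09
finger_force: 20.0
```

```bash
python3 -c "
from h import *
st()"
```

```text
t 13.225 p [0.5495 0.0503 0.0908] yang 37.7 z [ 0.  0. -1.] q [-0.17  0.93 -0.    1.92  0.01  0.29  0.47] F [-0.3  0.5  0.3] op 7.9 ff 20.000044510234147
```

Call:
play_rows --translation '[[0, 0, 0], [0, 0, -0.008], [0, 0, -0.012], [0, 0, -0.015], [0, 0, -0.02], [0, 0, -0.02], [0, 0, -0.025], [0, 0, -0.025], [0, 0, -0.025], [0, 0, -0.015], [0, 0, 0]]' --delta_rot '[[0, 0, 0], [0, 0, 0], [0, 0, 0], [0, 0, 0], [0, 0, 0], [0, 0, 0], [0, 0, 0], [0, 0, 0], [0, 0, 0], [0, 0, 0], [0, 0, 0]]' --grip '[-1, -1, -1, -1, -1, -1, -1, -1, -1, -1, -1]' --squeeze 30

```text
clock: 14.6
tool_pos: [0.5499, 0.0504, 0.257]
eef_rot: [0.441, 0.898, 0.001, 0.001]
contact_force: [-0.0, 0.2, -0.5]
opening: 0.092
finger_force: 30.0
```

```bash
python3 -c "
from h import *
st()"
```

```text
t 14.6 p [0.5499 0.0504 0.257 ] yang 37.7 z [ 0.002  0.    -1.   ] q [-0.17  0.65 -0.    1.84  0.    0.64  0.48] F [-0.   0.2 -0.5] op 8.1 ff 29.999888548627496
```

Lifted with 30 N of grip. Now I'll tip 45° about tool +x, which turns the label normal upward.

Call:
play_rows --translation '[[0, 0, 0], [0, 0, 0], [0, 0, 0], [0, 0, 0], [0, 0, 0], [0, 0, 0], [0, 0, 0], [0, 0, 0], [0, 0, 0], [0, 0, 0]]' --delta_rot '[[4, 0, 0], [6, 0, 0], [6, 0, 0], [6, 0, 0], [6, 0, 0], [6, 0, 0], [6, 0, 0], [5, 0, 0], [0, 0, 0], [0, 0, 0]]' --grip '[-1, -1, -1, -1, -1, -1, -1, -1, -1, -1]'

```text
clock: 15.85
tool_pos: [0.5493, 0.05, 0.2554]
eef_rot: [0.407, 0.829, -0.343, -0.169]
contact_force: [0.4, -0.4, 0.5]
opening: 0.089
finger_force: 30.0
```

```bash
python3 - <<'E'
from h import *
s,p,R=st(); print(R.round(2),"plate origin",p+R@np.array([0,0,.083]))
a=r.snapshot("top");b=r.snapshot("scene")
cv2.imwrite("pics/c5.png",np.hstack([cv2.resize(a[130:250,160:290],(390,360),interpolation=2),cv2.resize(b[110:230,180:310],(390,360),interpolation=2)]))
E
```

```text
t 15.85 p [0.5493 0.05   0.2554] yang 37.69 z [-0.559 -0.432 -0.707] q [-0.38  0.96  0.18  1.37  0.16  1.55  0.37] F [ 0.4 -0.4  0.5] op 7.8 ff 29.999789404682815
[[-0.61  0.56 -0.56]
 [ 0.79  0.43 -0.43]
 [ 0.   -0.71 -0.71]] plate origin [0.5028652  0.01412176 0.19664014]
```

View pics/c5.png

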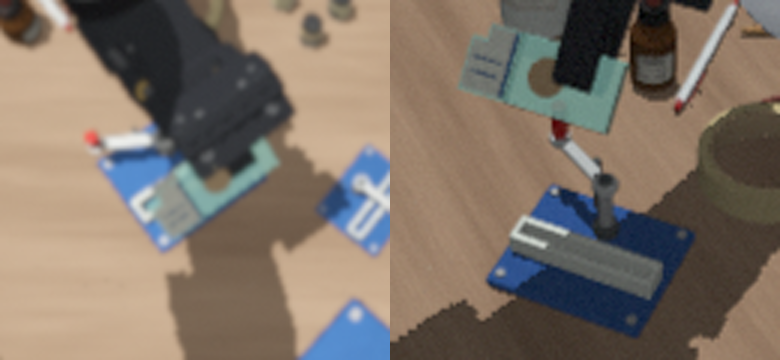

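The plate is held tipped up with the lined label facing the overhead camera (left panel, about (172,212)), and the fingers are on clear glass. The keeper is still open: hub (165,145), peg (92,140). Handing in.

```bash
python3 -c "
from h import *
print(r.finish_job())"
```

```text
the job is handed in; nothing more can be done
None
```

The job is handed in, but no verdict came back: the keeper is open at its stop, and the plate is held by its clear part with its lower edge about 20 cm up and the label tipped up 45°.

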